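# Load the scanning turntable and couple its drive

## Task

Load the scanning turntable: up-end the lying beech rail on the bench so that it stands there on its plain square end, tenon up, let it go, then take it again from straight above and set it gently on the disc within the square corner marks, with the tenon's broad cheeks facing along the start line, and lay the ball bar within the long corner marks opposite. The disc runs free and its encoder is already zeroed where it stands, so it must never be turned by more than a few degrees; leave the tools and things lying about alone. Last, when both pieces are in place, flip the drive toggle on the turntable's console over its centre, away from you, until it snaps over.

Things in the scene. Friction and masses are not known exactly. Their poses are not given: they have to be found in the camera images.
- rail: Beech rail end with tenon, 45 x 138 x 45 mm, 0.17 kg, lying at the right. Origin: centre of its underside as it lies (z up, y along it). Square body from y = -49 (shoulder) to +69 mm (plain end); tenon from y = -49 to -69, 12 mm thick in x, 30 broad in z (z 8 to 38), so its broad cheeks face +-x. Centre of mass y = +8. Upright, tenon up: y points down, shoulder at 118, top at 138 mm.
- rail_foot (a point): Centre of the rail's plain square end, (0, 69, 22.5) mm in the rail's frame; the point it stands on. Same axes as the rail.
- ball_bar: Ball bar (length standard), 0.20 kg, at the right behind the rail: flat aluminium bar 130 x 22 x 10 mm, a white 28 mm ball near each end (centres x = +-48, z = 33 mm, tops at 47), in the middle a black grip block 36 mm long in x, 16 wide in y, z = 10 to 44 mm. Origin: centre of its underside; x along the bar, z up. Same either way round.
- turntable_base: Fixed grey cast base of the turntable, at the left on the bench; carries the disc and, to its right (-y), a console 120 x 130 mm whose top is 40 mm above the bench. Origin: on the disc's axis, at bench height; z up, x away from the robot. The toggle's pivot is at (0, -180, 46) mm in this frame. Between it and the parts at the right stands a fixed bench vice, 115 mm high.
- disc (a joint): Angle (rad) of the dark steel disc about its upright axis, counter-clockwise from above; starts anywhere from -1.2 to 1.2. Disc 250 mm across, 16 mm thick, top face 56 mm above the bench, 1.6 kg, on a free ball bearing: about 0.012 N m (0.2 N at the marks) turns it. It has no spring and stays where it is left.
- rail_mark (a point): Centre of the square set of engraved corner marks (58 x 58 mm) on the disc's top face, 66 mm from the axis on the start line. Turns with the disc; x points outward along the start line, z up. A 12 x 30 mm rectangle engraved in it shows how the tenon shall stand: thin along x, broad along y.
- bar_mark (a point): On the disc's top face, the centre of the long set of engraved corner marks (142 x 36 mm), 70 mm from the axis beyond the axis from the rail marks. Same axes as rail_mark: the ball bar shall lie along this y.
- start_mark (a point): Arrowhead of the start line at the disc's rim, 120 mm from the axis; turns with the disc.
- toggle (a joint): Drive toggle on the console, a steel bat lever 55 mm long, 9 to 17 mm thick, swinging about the base's y axis. 0 = uncoupled, leaning 0.5 rad to the robot (-x); 1.0 = coupled, leaning 0.5 rad away. Over-centre spring: upright at 0.5, it snaps to the nearer end and stays there. About 2 N at the tip moves it off its stop.
- toggle_tip (a point): Centre of the toggle lever's round tip, 55 mm from the pivot: 94 mm above the bench at either end of its swing, 101 mm when upright.
- calliper: Bystander: steel digital calliper, 67 x 220 x 15 mm, lying near the front edge. Origin: centre of its underside.
- tape_measure: Bystander: yellow tape measure, 72 x 86 x 34 mm, behind the turntable's console. Origin: centre of its underside.
- hex_key: Bystander: hex key, 34 x 115 x 7 mm, lying at the right. Origin: centre of its underside.
- wax_tin: Bystander: round flat tin, 70 mm across, 34 mm high, at the right. Origin: centre of its underside.
- marker: Bystander: felt marker, 18 x 123 x 20 mm, lying left of the turntable. Origin: centre of its underside.
- dust_brush: Bystander: flat brush, 49 x 200 x 20 mm, lying in front of the turntable. Origin: centre of its underside.

How it is judged:
By the outcome, as a careful person would: the job done as asked, in the order asked, and still so for the second after the job is handed in, with the robot touching nothing.
It also fails if it takes over 72 s, if anything falls off the work surface, if the arm or the gripper's body presses on something with over 40 N, if the wrist force passes 120 N, or if a joint passes its speed limit or range.

## Robot

A 7-joint arm with a two-finger parallel gripper is mounted at the origin on a cart in front of the work surface, level with it; the furniture and walls round the work are solid. World frame = base frame: x ahead of the robot, y to its left, z up, the work surface at z = 0. Lengths are in m, angles in rad, forces in N, time in s.
With the tool pointing down it reaches from about 0.35 to 0.9 m from the base axis. Payload 8.1 kg.
Tool frame: the origin (TCP) lies at the very end of the fingers, on their centre line; the grasp point (between the pads) lies 19 mm behind it (arm.tcp_to_grasp is the distance from the TCP to the grasp point, in m); z points along the fingers, y is the line along which they close (so a half turn about z gives the same grasp; the last joint's range is limited). The gripper opens to 92 mm and grips with 3 to 60 N. Pads are 19 mm wide; open, the fingers measure 130 mm over their backs; the gripper's body (75 mm by 190 mm) begins 47 mm behind the grasp point.
Start: joints at [1.08, 0.434, 0.025, 1.573, -0.012, 1.134, -0.075], TCP at [0.236, -0.579, 0.227] pointing down, gripper open.
Joint ranges: [-2.62, 2.62], [-0.44, 2.09], [-1.27, 1.32], [0.08, 2.57], [-1.32, 4.46], [0.12, 2], [-2.74, 2.74]. Speed limits (rad/s): [2.22, 2.22, 3.01, 3.01, 3.14, 3.14, 3.14].

## Interface

Orientations are given as a rotation vector (axis times angle).
In Python, from cell import arm gives the robot as it stands.
- The arm moves only by the tool nudge_tcp, called as a command line: name --argument value ..., lists and objects as JSON in quotes. Schema: {"type":"object","properties":{"ticks":{"type":"array","items":{"type":"array","items":{"type":"array","items":{"type":"number"},"minItems":5,"maxItems":5},"minItems":1,"maxItems":10},"minItems":1,"maxItems":1},"force":{"type":"number"},"only":{"type":"string"},"quiet":{"type":"boolean"},"lines":{"type":"string"}},"required":["ticks"],"additionalProperties":false}. ticks is a list that holds a single list of rows (three levels of brackets), with 1 to 10 rows, each of 5 numbers: dx, dy, dz in units of 25 mm, then a turn about the tool's z in rad, then the opening from 0.0 (shut) to 1.0 (fully open); each row shifts and turns the commanded pose from where the row before left it, along the tool's axes as they then stand; what a row does not reach is not made up. A row lasts 1/10 s, in which the tool goes at most 0.05 m and 0.15 rad, less where a joint would pass 70% of its speed; a pose out of reach is approached as far as the arm can. The fingers move at their own pace and stop on an object; force is the grip in N (left out, the last holds). Time passes only in rows, so rows that do not move let the fingers close. The tool returns the time, the measured TCP pose, the force, the opening and the grip force at its end. only (a regular expression) keeps the lines of the reply that match it, lines (a string "A,B") keeps lines A to B, and quiet returns only ok. Input that does not fit is refused with a message, and nothing moves.
- arm.observe(): the state, without advancing time (a new reading comes with each control period).
- arm.get_image(name): name is "side" or "top"; returns a dict with "image" (384x512x3 uint8, blue, green, red), "fx", "fy", "cx", "cy" (pixels), "cam_to_world" (4x4, takes a point from camera to world coordinates). Camera axes: x right, y down, z forward; pixel columns grow to the right and rows downward; lengths in m; the calibration is good to about 2 mm. A picture is of the moment at which its call begins. There is no depth.
- arm.sign_off(): hands the job in; it is judged then, once.
The state is a dict: "clock": time; "joints": joint angles; "dq": joint speeds; "joint_efforts": joint torques, N m; "position": TCP position; "ee_rot": TCP orientation; "force": force on the tool from outside, world axes, zero at the start; "ft_torque": the same for the moment, N m; "width": opening from 0.0 (shut) to 1.0 (fully open); "gripper_force": force on a finger pad.
Only numpy, scipy, OpenCV 4.12 (cv2) and the standard library are available. Lean on these libraries where they do the work, as an engineer would, in place of code of your own. Each camera call takes 0.05 s, during which the arm holds its last target. There are 200 camera calls.

## Working session

There is one attempt and no reset: what is moved stays moved. The work goes in short steps, Python scripts to look and compute and a tool call to move; the robot and the scene stay as the last step left them, time stands still between calls to the robot, and variables do not carry over. Pictures are saved under pics/ and viewed, at most 10 in all, crops included, and the job is handed in when it is done.

```bash
ls; mkdir -p pics; python3 - <<'E'
from cell import arm
import cv2,numpy as np
np.set_printoptions(precision=4,suppress=True)
for n in("top","side"):
    d=arm.get_image(n);cv2.imwrite(f"pics/{n}0.png",d["image"]);print(n,d["fx"],d["fy"],d["cx"],d["cy"]);print(np.array(d["cam_to_world"]))
print(arm.observe())
E
```

```text
cell.py
pics
top 367.96869850032493 367.96869850032493 260.4627179888818 192.18768980440635
[[ 0.0183 -0.9976  0.0669  0.4298]
 [-0.9998 -0.0185 -0.0016 -0.0125]
 [ 0.0029 -0.0669 -0.9978  1.5605]
 [ 0.      0.      0.      1.    ]]
side 387.97654075128116 387.97654075128116 264.4033019695792 192.42150533730998
[[ 0.9942  0.067  -0.0838  0.6238]
 [ 0.1047 -0.4359  0.8939 -1.046 ]
 [ 0.0234 -0.8975 -0.4404  0.5806]
 [ 0.      0.      0.      1.    ]]
{'clock': 0.1, 'joints': array([ 1.0804,  0.4352,  0.025 ,  1.574 , -0.0116,  1.134 , -0.0751]), 'dq': array([-0.0007, -0.0005,  0.0006, -0.0024,  0.0014, -0.0007,  0.001 ]), 'joint_efforts': array([  0.0033, -66.9129,   0.9879, -31.5146,  -0.0607,   0.0374,
         0.0001]), 'position': array([ 0.2361, -0.5782,  0.226 ]), 'ee_rot': array([-3.0814, -0.605 ,  0.0006]), 'force': array([-0.5774,  0.1685,  0.155 ]), 'ft_torque': array([-0.0116, -0.0123,  0.0306]), 'gripper_force': 0.0, 'width': 0.9999205930781653}
```
View pics/top0.png

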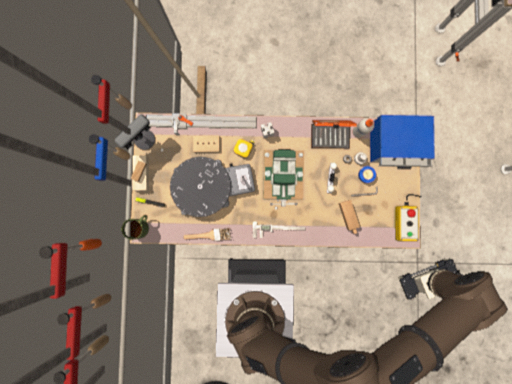

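View pics/side0.png

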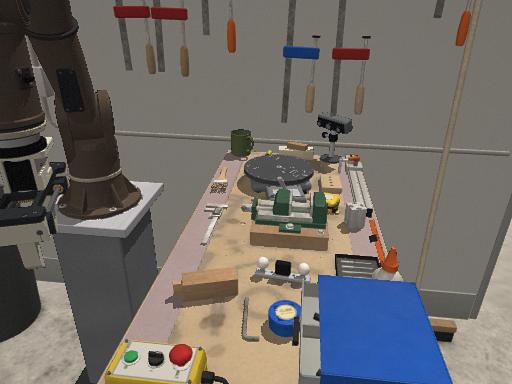

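Top view: rail about (349,217), ball bar (332,178), vice (284,174), disc (200,187), console (242,180). Side view: rail (207,284), bar (284,268). Next I enlarge the crops.

```bash
python3 - <<'E'
import cv2,numpy as np
t=cv2.imread("pics/top0.png");s=cv2.imread("pics/side0.png")
def crop(i,x0,y0,w,h,f): return cv2.resize(i[y0:y0+h,x0:x0+w],None,fx=f,fy=f,interpolation=cv2.INTER_CUBIC)
cv2.imwrite("pics/c1.png",crop(t,164,148,100,75,8))
a=crop(t,310,150,80,90,5);b=crop(s,160,240,160,90,2.5)
o=np.zeros((600,800,3),np.uint8);o[:450,:400]=a;o[:225,400:800]=b;
o[225:545,400:800]=crop(s,235,145,100,80,4);cv2.imwrite("pics/c2.png",o)
E
```

View pics/c1.png

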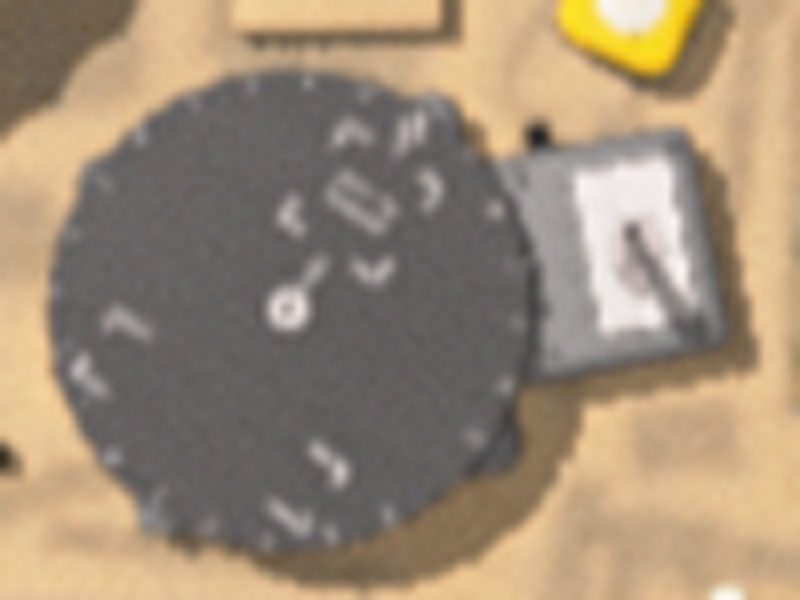

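View pics/c2.png

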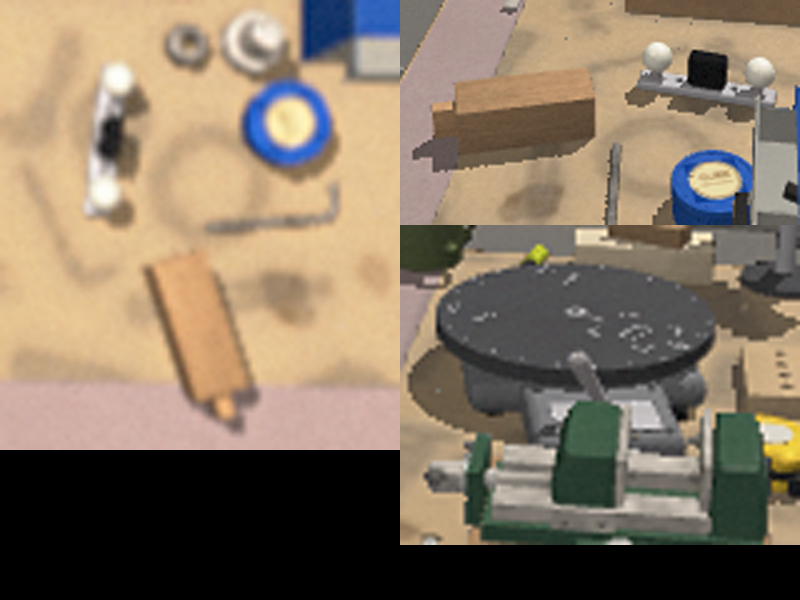

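Crop c1: disc ring at (288,308)→px (200,186.5), tenon rectangle (362,203), bar corners around (209,420), toggle tip (690,328). c2: rail with tenon towards the robot, and the bar lies with a slight tilt. Now I measure.

```bash
cat > h.py <<'E'
from cell import arm
import cv2,numpy as np
from scipy.spatial.transform import Rotation as R
np.set_printoptions(precision=4,suppress=True)
def ray(d,p):
    T=np.array(d["cam_to_world"]);v=T[:3,:3]@[(p[0]-d["cx"])/d["fx"],(p[1]-d["cy"])/d["fy"],1];return T[:3,3],v
def cast(d,p,z):
    o,v=ray(d,p);return o+v*(z-o[2])/v[2]
def proj(d,P):
    T=np.array(d["cam_to_world"]);q=T[:3,:3].T@(np.array(P)-T[:3,3]);return np.array([d["fx"]*q[0]/q[2]+d["cx"],d["fy"]*q[1]/q[2]+d["cy"]])
def tri(d1,p1,d2,p2):
    o1,v1=ray(d1,p1);o2,v2=ray(d2,p2);s=np.linalg.lstsq(np.c_[v1,-v2],o2-o1,rcond=None)[0]
    a=o1+v1*s[0];b=o2+v2*s[1];return (a+b)/2,np.linalg.norm(a-b)
def big(m,box):
    k=np.zeros_like(m,np.uint8);x,y,w,h=box;k[y:y+h,x:x+w]=m[y:y+h,x:x+w];c=cv2.findContours(k,cv2.RETR_EXTERNAL,cv2.CHAIN_APPROX_NONE)[0]
    return sorted(c,key=cv2.contourArea)[::-1]
def cen(m,box):
    x,y,w,h=box;q=cv2.moments(m[y:y+h,x:x+w].astype(np.uint8),True);return (q["m10"]/q["m00"]+x,q["m01"]/q["m00"]+y),q["m00"]
def crop(i,x0,y0,w,h,f): return cv2.resize(i[y0:y0+h,x0:x0+w],None,fx=f,fy=f,interpolation=cv2.INTER_CUBIC)
E
python3 - <<'E'
from h import *
t=arm.get_image("top");s=arm.get_image("side")
I=t["image"];g=I.min(2).astype(int);hsv=cv2.cvtColor(I,cv2.COLOR_BGR2HSV)
# disc marks (bright on dark)
f=8
def un(X,Y,x0=164,y0=148,f=8): return (x0+(X+.5)/f-.5,y0+(Y+.5)/f-.5)
c=cast(t,un(288,308),.056);te=cast(t,un(362,203),.056);ar=cast(t,un(410,135),.056)
bm=np.mean([cast(t,un(*q),.056) for q in [(128,318),(85,378),(333,470),(288,518)]],0)
for n,p in(("tenon",te),("arrow",ar),("bar",bm)): v=p-c;print(n,p,np.hypot(*v[:2]),np.degrees(np.arctan2(v[1],v[0])))
# ring by brightness
w=np.clip(g-100,0,None).astype(np.float32)
def wc(x,y,W,H):
    yy,xx=np.mgrid[y:y+H,x:x+W];k=w[y:y+H,x:x+W];return (xx*k).sum()/k.sum(),(yy*k).sum()/k.sum()
p=wc(196,183,8,8);print("ring",p,cast(t,p,.056)); print("c",c)
q=wc(204,169,10,9);print("rect",q,cast(t,q,.056))
# disc outline: dark mask ellipse
m=(I.max(2)<120).astype(np.uint8);k=big(m,(164,148,72,75))[0];print("disc ell",cv2.fitEllipse(k),cast(t,cv2.fitEllipse(k)[0],.056))
# toggle tip
print("toggle tip",cast(t,un(690,328),.094),"pivot",cast(t,un(635,232),.05))
# balls
wm=((I.min(2)>200)).astype(np.uint8)
for b in((326,160,14,15),(325,183,12,12)):
    p,n=cen(wm,b);print("ball t",p,n,cast(t,p,.033))
S=s["image"];ws=(S.min(2)>190).astype(np.uint8)
for b in((256,255,14,14),(297,260,15,16)):
    p,n=cen(ws,b);print("ball s",p,n,cast(s,p,.033))
bl=(I.max(2)<60).astype(np.uint8);p,n=cen(bl,(325,168,14,20));print("block",p,n,cast(t,p,.044))
# rail top face
rm=((hsv[...,1]>90)&(hsv[...,0]<20)&(hsv[...,2]>150)).astype(np.uint8)
k=big(rm,(335,195,35,45))[0];r=cv2.minAreaRect(k);print("rail",r,[cast(t,x,.045) for x in cv2.boxPoints(r)],cast(t,r[0],.045),cv2.contourArea(k))
v=cv2.resize(rm*255,None,fx=1,fy=1)
o=np.zeros((600,800,3),np.uint8)
o[:500,:400]=crop(I,332,192,40,50,10);o[:500,400:]=crop(cv2.merge([rm*255]*3),332,192,40,50,10)
cv2.imwrite("pics/c3.png",o)
E
```

```text
tenon [0.6061 0.1988 0.056 ] 0.06580864081680285 -33.59072491415453
arrow [0.6417 0.175  0.056 ] 0.10862367252751336 -33.60773097807396
bar [0.4926 0.2742 0.056 ] 0.070408440866178 146.37523204656839
ring (np.float64(199.69310035842295), np.float64(185.94982078853047)) [0.5517 0.2347 0.056 ]
c [0.5512 0.2352 0.056 ]
rect (np.float64(208.45288531775017), np.float64(172.93060628195764)) [0.6061 0.2002 0.056 ]
disc ell ((201.36241149902344, 187.68931579589844), (58.79524612426758, 62.02581787109375), 116.17505645751953) [0.5447 0.2276 0.056 ]
toggle tip [0.5419 0.0279 0.094 ] pivot [0.5943 0.0585 0.05  ]
ball t (332.2758620689655, 166.10344827586206) 29.0 [ 0.6471 -0.3133  0.033 ]
ball t (329.6969696969697, 187.06060606060606) 33.0 [ 0.559 -0.303  0.033]
ball s (262.6578947368421, 259.89473684210526) 38.0 [ 0.5534 -0.2955  0.033 ]
ball s (303.0263157894737, 266.39473684210526) 38.0 [ 0.6489 -0.3078  0.033 ]
block (331.75, 177.25) 24.0 [ 0.599  -0.3092  0.044 ]
rail ((352.0, 214.0), (38.0, 34.0), 90.0) [array([ 0.5255, -0.3229,  0.045 ]), array([ 0.5281, -0.4633,  0.045 ]), array([ 0.3719, -0.4631,  0.045 ]), array([ 0.3694, -0.3236,  0.045 ])] [ 0.4485 -0.3932  0.045 ] 713.0
```

View pics/c3.png

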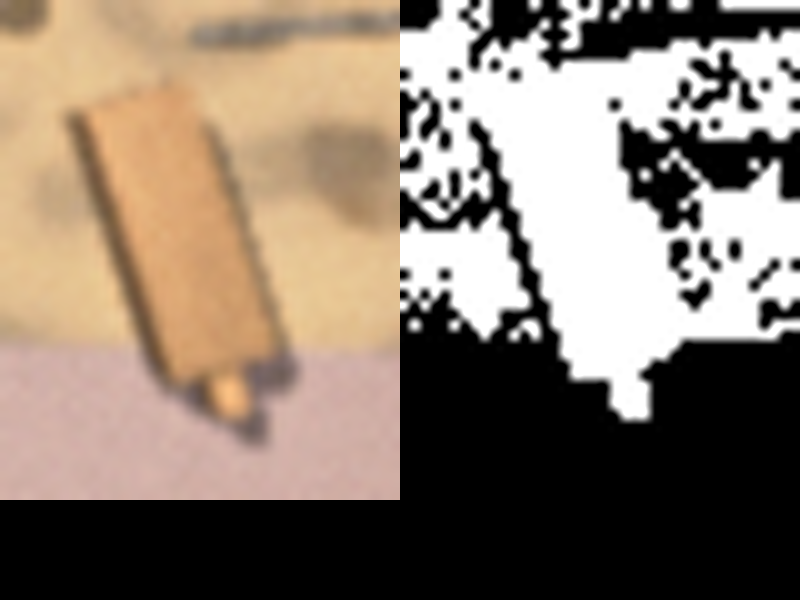

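Crop c3 (10×, origin 332,192): rail top-face corners at (78,112), (195,85), (283,358), (168,378); tenon towards (240,410). I cast these and cross-check against the side view.

```bash
python3 - <<'E'
from h import *
t=arm.get_image("top");s=arm.get_image("side")
un=lambda X,Y,x0,y0,f:(x0+(X+.5)/f-.5,y0+(Y+.5)/f-.5)
def rep(n,C): # C: plain-left,plain-right,shoulder-right,shoulder-left
    C=np.array(C);y=(C[0]+C[1]-C[2]-C[3])[:2];a=np.arctan2(y[1],y[0]);u=np.array([np.cos(a),np.sin(a)])
    print(n,"\n",C,"\nlen",np.linalg.norm((C[0]-C[3])[:2]),np.linalg.norm((C[1]-C[2])[:2]),"wid",np.linalg.norm((C[0]-C[1])[:2]),np.linalg.norm((C[2]-C[3])[:2]),"yaw",np.degrees(a),"origin",C.mean(0)[:2]-.010*u,"left edge",np.degrees(np.arctan2(*(C[0]-C[3])[[1,0]])),"right",np.degrees(np.arctan2(*(C[1]-C[2])[[1,0]])))
rep("top",[cast(t,un(*q,332,192,10),.045) for q in[(78,112),(195,85),(283,358),(168,378)]])
rep("side",[cast(s,un(X-400,Y,160,240,2.5),.045) for X,Y in[(580,70),(594,100),(457,112),(456,84)]])
# toggle and console
print("tip side",cast(s,un(180,133,235,145,4),.094),"base",cast(s,un(215,175,235,145,4),.05))
u2=lambda X,Y:un(X,Y,164,148,8)
for q in [(505,160),(680,133),(728,340),(545,378)]: print("console",cast(t,u2(*q),.040))
o=np.zeros((600,800,3),np.uint8)
o[:600,:480]=crop(t["image"],222,158,40,50,12);o[:400,480:]=crop(s["image"],262,160,40,50,8);cv2.imwrite("pics/c4.png",o)
E
```

```text
top 
 [[ 0.4938 -0.3409  0.045 ]
 [ 0.5058 -0.3892  0.045 ]
 [ 0.3943 -0.4255  0.045 ]
 [ 0.3853 -0.3783  0.045 ]] 
len 0.11475993137328845 0.11727516101065424 wid 0.04971677429164388 0.048067273767919146 yaw 18.526269258538296 origin [ 0.4353 -0.3867] left edge 19.007421613093054 right 18.055436533412156
side 
 [[ 0.4895 -0.3506  0.045 ]
 [ 0.5088 -0.3901  0.045 ]
 [ 0.3978 -0.4209  0.045 ]
 [ 0.386  -0.3848  0.045 ]] 
len 0.1089366972953332 0.11523932666096053 wid 0.04405968335723073 0.03800902508442188 yaw 16.850205825451066 origin [ 0.436  -0.3895] left edge 18.293149395608292 right 15.486194569333199
tip side [0.567  0.0503 0.094 ] base [0.5953 0.0716 0.05  ]
console [0.6318 0.1273 0.04  ]
console [0.6476 0.0367 0.04  ]
console [0.5401 0.0096 0.04  ]
console [0.5187 0.1039 0.04  ]
```

View pics/c4.png

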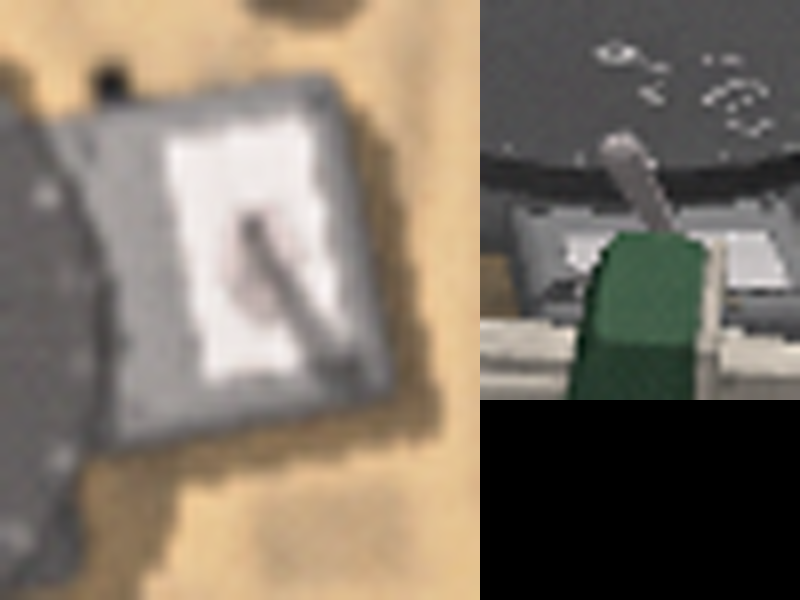

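Side view: bat tip at px ≈(280,178) → (0.567, 0.050), matching the geometry (the dark streak in the top view is its shadow). Base yaw is about 14°, rail origin (0.4355,-0.388) with yaw 18.3°. Moving above the rail, near its shoulder.

Careful with the scale: shifts go in units of 25 mm. That gives: 0.02 m is 0.8, 0.042 m is 1.68.

nudge_tcp --ticks '[[[0,0,0,0.068,1],[1.68,-0.94,0.8,0,1],[1.68,-0.94,0.8,0,1],[1.68,-0.94,0.8,0,1],[1.68,-0.94,0.8,0,1],[1.68,-0.94,0.8,0,1],[0,0,0,0,1],[0,0,0,0,1]]]' --force 4

```text
clock: 1.1
position: [0.393, -0.407, 0.1303]
ee_rot: [-3.1, -0.505, 0.001]
force: [-1.0, -0.5, 0.7]
width: 0.998
gripper_force: 0.0
```

```bash
python3 - <<'E'
from h import *
o=arm.observe();print(o["position"],R.from_rotvec(o["ee_rot"]).as_matrix());
t=arm.get_image("top");s=arm.get_image("side");oo=np.zeros((600,800,3),np.uint8)
oo[:600,:400]=crop(t["image"],322,172,40,60,10);oo[:450,400:]=crop(s["image"],160,240,80,90,5);cv2.imwrite("pics/c5.png",oo)
E
```

```text
[ 0.393  -0.407   0.1303] [[ 0.9483  0.3174 -0.0007]
 [ 0.3174 -0.9483  0.0009]
 [-0.0004 -0.0011 -1.    ]]
```

Converted, 0.04 m is 1.6, 0.035 m is 1.4.

nudge_tcp --ticks '[[[0.36,-0.16,1.2,0,1],[0,0,1.6,0,1],[0,0,1.4,0,1],[0,0,0.48,0,1],[0,0,0.16,0,1],[0,0,0,0,1]]]'

```text
clock: 1.8
position: [0.3994, -0.4028, 0.0106]
ee_rot: [3.101, 0.498, 0.001]
force: [-0.5, 0.2, 0.7]
width: 1.001
gripper_force: 0.0
```

```bash
python3 -c "
from h import *
print(arm.observe()['joints'])"
```

```text
[ 0.7138  0.6066 -0.0261  1.9189  0.0264  0.6154 -0.5816]
```

nudge_tcp --ticks '[[[0,-0.1,0.2,0,1],[0,0,0,0,0],[0,0,0,0,0],[0,0,0,0,0],[0,0,0,0,0],[0,0,0,0,0],[0,0,0,0,0],[0,0,0,0,0]]]' --force 5

```text
clock: 2.6
position: [0.3986, -0.3993, 0.0048]
ee_rot: [3.101, 0.5, -0.0]
force: [-0.1, -0.4, 0.4]
width: 0.491
gripper_force: 5.0
```

nudge_tcp --ticks '[[[0.16,0,-0.6,0,0],[0.32,0,-0.62,0,0],[0.34,0,-0.48,0,0],[0.36,0,-0.42,0,0],[0.44,0,-0.36,0,0],[0.46,0,-0.32,0,0],[0,0,0,0,0],[0,0,0,0,0]]]' --force 5

```text
clock: 3.4
position: [0.4481, -0.3827, 0.0745]
ee_rot: [-3.101, -0.501, 0.001]
force: [0.2, -0.1, -1.5]
width: 0.491
gripper_force: 5.0
```

```bash
python3 - <<'E'
from h import *
t=arm.get_image("top");s=arm.get_image("side");oo=np.zeros((600,800,3),np.uint8)
oo[:480,:320]=crop(t["image"],332,180,40,60,8);oo[:540,320:800]=crop(s["image"],160,200,80,90,6);cv2.imwrite("pics/c6.png",oo)
E
```

```text
(no output)
```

View pics/c6.png

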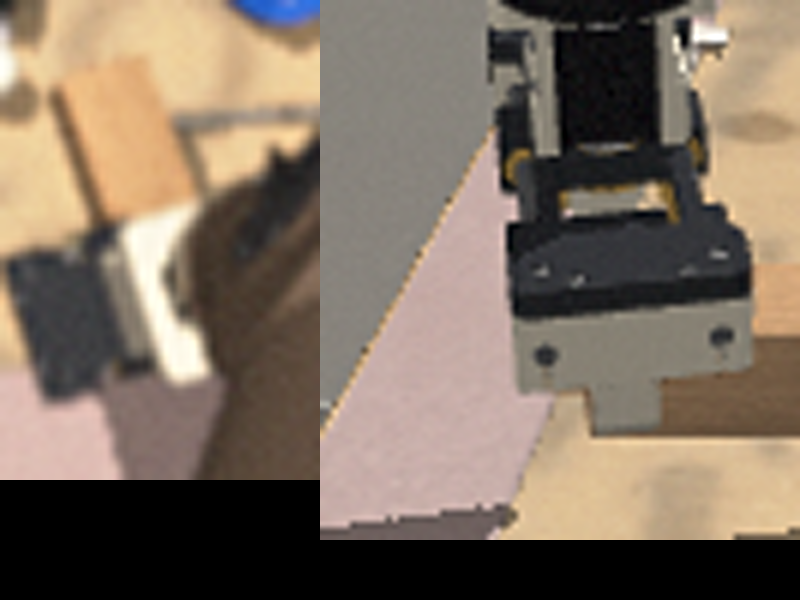

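View: the rail stays level in the grip (not pivoting), lifted clear. Lower, then try a 3 N grip so it can swing.

Converted, 0.02 m is 0.8, 0.015 m is 0.6.

nudge_tcp --ticks '[[[0,0,0.6,0,0],[0,0,0.8,0,0],[0,0,0,0,0],[0,0,0,0,0]]]' --force 5

```text
clock: 3.9
position: [0.4472, -0.3829, 0.0395]
ee_rot: [-3.101, -0.499, 0.002]
force: [1.5, -0.3, -2.0]
width: 0.491
gripper_force: 5.0
```

nudge_tcp --ticks '[[[0,0,0,0,0],[0,0,0,0,0],[0,0,0,0,0]]]' --force 3

```text
clock: 4.2
position: [0.4484, -0.3834, 0.0406]
ee_rot: [3.101, 0.5, 0.001]
force: [-0.7, -0.0, 0.5]
width: 0.491
gripper_force: 3.0
```

```bash
python3 - <<'E'
from h import *
s=arm.get_image("side");cv2.imwrite("pics/c7.png",crop(s["image"],190,240,110,90,6)[:540,:660])
t=arm.get_image("top");cv2.imwrite("pics/c7t.png",crop(t["image"],330,180,40,60,8))
E
```

```text
(no output)
```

View pics/c7.png

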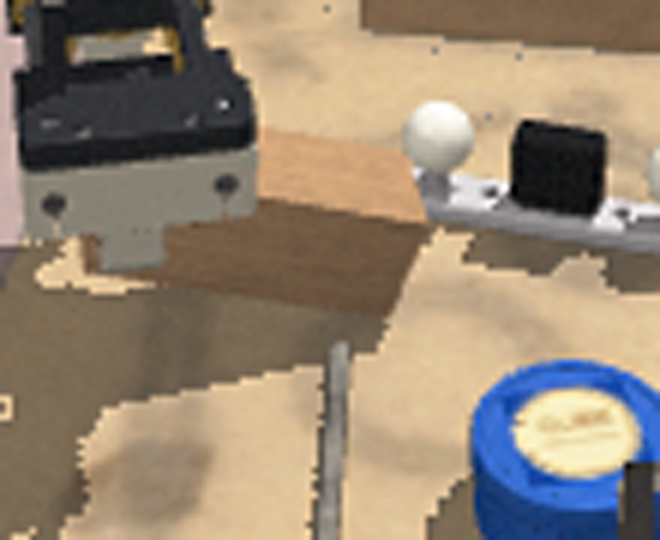

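View: at 3 N the rail's plain end swung down and rests on the bench, clear of bar and hex key. Continue with a brisk lift so it swings to hanging.

```bash
cat >> h.py <<'E'
def brown(s,box=(170,150,120,170)):
    hs=cv2.cvtColor(s["image"],cv2.COLOR_BGR2HSV);m=((hs[...,0]<18)&(hs[...,1]>100)&(hs[...,2]<175)).astype(np.uint8)
    m=cv2.morphologyEx(m,cv2.MORPH_OPEN,np.ones((3,3),np.uint8))
    for k in big(m,box)[:2]: print("brown",cv2.contourArea(k),cv2.minAreaRect(k),cv2.boundingRect(k))
E
python3 -c "
from h import *
brown(arm.get_image('side'))"
```

```text
brown 481.0 ((238.09056091308594, 281.59326171875), (40.810211181640625, 16.636009216308594), 8.972625732421875) (218, 273, 42, 19)
brown 35.5 ((264.5, 241.5), (5.0, 9.0), 90.0) (260, 239, 10, 6)
```

nudge_tcp --ticks '[[[0,0,-1.2,0,0],[0,0,0,0,0],[0,0,-1.2,0,0],[0,0,0,0,0],[0,0,-0.8,0,0],[0,0,0,0,0],[0,0,0,0,0]]]' --force 3

```text
clock: 5.05
position: [0.448, -0.3828, 0.1191]
ee_rot: [3.101, 0.5, 0.0]
force: [-0.8, -0.2, -2.2]
width: 0.488
gripper_force: 3.0
```

```bash
python3 - <<'E'
from h import *
s=arm.get_image("side");brown(s);cv2.imwrite("pics/c8.png",crop(s["image"],180,190,110,100,6))
t=arm.get_image("top");cv2.imwrite("pics/c8t.png",crop(t["image"],330,180,40,60,8))
E
```

```text
brown 738.5 ((216.37069702148438, 262.6982727050781), (47.79554748535156, 23.503856658935547), 66.80140686035156) (197, 243, 37, 46)
brown 55.0 ((254.5, 237.5), (11.0, 9.0), 90.0) (250, 232, 10, 12)
```

Converted, 0.015 m is 0.6, 0.011 m is 0.44.

nudge_tcp --ticks '[[[0,0,0.6,0,0],[0,0,0.44,0,0],[0,0,0.16,0,0],[0.32,0,0.04,0,0],[0.32,0,0,0,0],[0.32,0,0,0,0],[0.32,0,0.04,0,0],[0,0,0,0,0],[0,0,0,0,0]]]' --force 3

```text
clock: 6.05
position: [0.4789, -0.3726, 0.088]
ee_rot: [3.101, 0.501, 0.001]
force: [0.4, 0.3, 0.3]
width: 0.489
gripper_force: 3.0
```

```bash
python3 - <<'E'
from h import *
print(arm.observe()["position"])
s=arm.get_image("side");brown(s);cv2.imwrite("pics/c9.png",crop(s["image"],180,190,110,100,6))
E
```

```text
[ 0.4789 -0.3726  0.088 ]
brown 512.0 ((231.3773651123047, 277.8207092285156), (31.455564498901367, 20.604084014892578), 74.05460357666016) (219, 261, 25, 34)
brown 33.0 ((257.29998779296875, 238.10000610351562), (5.692099571228027, 10.119288444519043), 18.43494987487793) (254, 233, 7, 11)
```

```bash
cat >> h.py <<'E'
def edges(s,box=(170,150,120,170)):
    hs=cv2.cvtColor(s["image"],cv2.COLOR_BGR2HSV);m=((hs[...,0]<18)&(hs[...,1]>100)&(hs[...,2]<175)).astype(np.uint8)
    m=cv2.morphologyEx(m,cv2.MORPH_OPEN,np.ones((3,3),np.uint8));k=np.zeros_like(m);cv2.drawContours(k,big(m,box)[:1],-1,1,-1)
    for y in range(*np.nonzero(k.any(1))[0][[0,-1]],3):
        x=np.nonzero(k[y])[0];print(y,x[0],x[-1],end=" | ")
    print()
E
python3 - <<'E'
from h import *
s=arm.get_image("side");edges(s)
for z in(0,.05,.1):print(proj(s,(.48,-.40,z)),proj(s,(.50,-.39,z)))
E
```

```text
256 233 235 | 259 216 235 | 262 216 237 | 265 217 238 | 268 218 239 | 271 219 239 | 274 220 240 | 277 221 241 | 280 222 241 | 283 223 242 | 286 223 241 | 289 224 236 | 292 225 236 | 
[223.6143 297.9401] [233.4889 295.667 ]
[223.0736 279.6118] [233.2148 277.4387]
[222.5032 260.2758] [232.9258 258.2172]
```

Converted, 0.008 m is 0.32, 0.006 m is 0.24.

nudge_tcp --ticks '[[[0.12,0,0.08,0,0],[0.32,0,0.06,0,0],[0.32,0,0,0,0],[0.32,0,0,0,0],[0.24,0,0,0,0],[0,0,0,0,0]]]' --force 3

```text
clock: 6.75
position: [0.511, -0.3616, 0.084]
ee_rot: [-3.101, -0.502, -0.001]
force: [-0.9, -0.1, -1.4]
width: 0.489
gripper_force: 3.0
```

```bash
python3 - <<'E'
from h import *
s=arm.get_image("side");edges(s)
E
```

```text
257 232 236 | 260 231 236 | 263 231 236 | 266 231 252 | 269 231 252 | 272 232 252 | 275 235 252 | 278 232 253 | 281 233 253 | 284 233 251 | 287 234 253 | 290 234 253 | 293 235 241 |
```

nudge_tcp --ticks '[[[0,0,0,0,0.52],[0,0,0,0,0.6],[0,0,0,0,1],[0,0,0,0,1],[0,0,0,0,1],[0,0,0,0,1],[0,0,0,0,1]]]' --force 3

```text
clock: 7.5
position: [0.5098, -0.3625, 0.0843]
ee_rot: [3.101, 0.5, 0.0]
force: [-0.6, -0.6, -0.4]
width: 0.974
gripper_force: 0.0
```

nudge_tcp --ticks '[[[0,0,-1.6,0,1],[0,0,-2,0,1],[0,0,-2,0,1],[-1.2,0,-0.8,0,1],[-2,0,0,0,1],[-2,0,0,0,1],[-2,0,0,0,1]]]' --force 3

```text
clock: 8.2
position: [0.3371, -0.4194, 0.2446]
ee_rot: [3.101, 0.501, 0.001]
force: [0.6, -0.2, 0.3]
width: 0.998
gripper_force: 0.0
```

```bash
python3 - <<'E'
from h import *
s=arm.get_image("side");edges(s);t=arm.get_image("top")
oo=np.zeros((600,800,3),np.uint8);oo[:480,:320]=crop(t["image"],325,170,40,60,8);oo[:540,320:800]=crop(s["image"],200,220,80,90,6);cv2.imwrite("pics/c10.png",oo)
E
```

```text
238 236 249 | 241 235 249 | 244 231 249 | 247 231 244 | 250 231 254 | 253 232 250 | 256 232 253 | 259 232 253 | 262 232 253 | 265 232 250 | 268 232 253 | 271 232 253 | 274 232 253 | 277 232 253 | 280 232 253 | 283 232 253 | 286 241 253 | 289 235 253 | 292 236 252 |
```

View pics/c10.png

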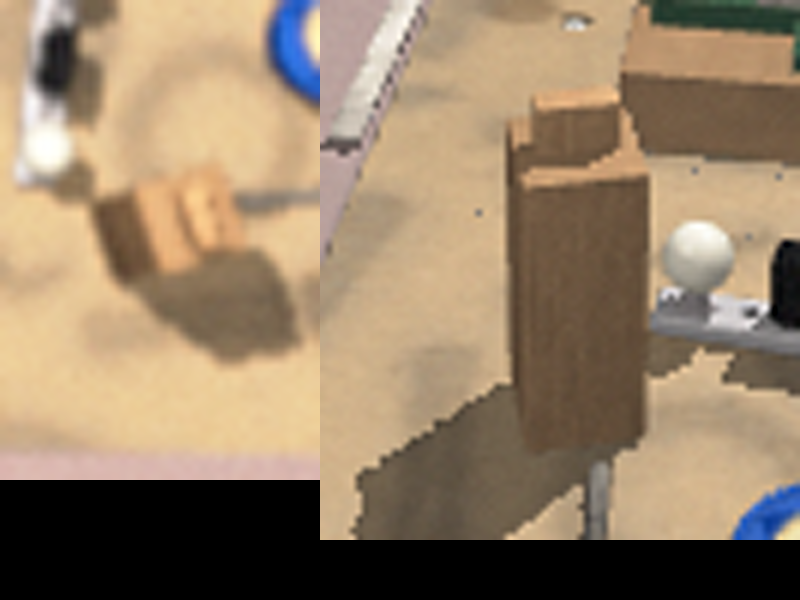

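The rail stands upright, tenon up. Top view tenon centre ≈(209,208) in the crop; side view foot edge (525,452)–(645,440), shoulder edge (523,187)–(648,175). Hex key and bar are untouched.

```bash
python3 - <<'E'
from h import *
s=arm.get_image("side");t=arm.get_image("top")
un=lambda X,Y,x0,y0,f:(x0+(X+.5)/f-.5,y0+(Y+.5)/f-.5)
for n,z,P in(("foot",0,[(525,452),(645,440)]),("shoulder",.118,[(523,187),(648,175)])):
    a,b=[cast(s,un(X-320,Y,200,220,6),z) for X,Y in P];d=(b-a)[:2];L=np.hypot(*d);nrm=np.array([-d[1],d[0]])/L
    print(n,a,b,L,np.degrees(np.arctan2(d[1],d[0])),"centre",(a+b)[:2]/2+.0225*nrm)
print("tenon top",cast(t,un(209,208,325,170,8),.138))
print("tenon pts",[cast(t,un(*q,325,170,8),.138)[:2] for q in[(178,172),(205,165),(243,242),(213,250)]])
print("sh corners",[cast(t,un(*q,325,170,8),.118)[:2] for q in[(135,190),(170,275)]])
I=t["image"];hs=cv2.cvtColor(I,cv2.COLOR_BGR2HSV)
o=arm.observe();print(o["position"],o["joints"])
E
```

```text
foot [ 0.5001 -0.3875  0.    ] [ 0.543  -0.3752  0.    ] 0.04454099654837472 16.018349965769932 centre [ 0.5153 -0.3598]
shoulder [ 0.501  -0.3888  0.118 ] [ 0.5427 -0.3757  0.118 ] 0.04370431130617942 17.49300011690789 centre [ 0.5151 -0.3608]
tenon top [ 0.5185 -0.3646  0.138 ]
tenon pts [array([ 0.5358, -0.3496]), array([ 0.5394, -0.3627]), array([ 0.5024, -0.3811]), array([ 0.4982, -0.3666])]
sh corners [array([ 0.528 , -0.3332]), array([ 0.4865, -0.3505])]
[ 0.3377 -0.4197  0.2447] [ 0.7726  0.2791  0.0273  1.7604 -0.0084  1.1016 -0.4514]
```

nudge_tcp --ticks '[[[1.88,0,0,0,1],[1.88,0.08,0,0,1],[1.88,0,0,0,1],[1.88,0,0,0,1],[0,0,0,0,1],[0,0,0,0,1]]]' --force 3

```text
clock: 9.0
position: [0.5203, -0.3595, 0.2434]
ee_rot: [-3.099, -0.507, 0.0]
force: [0.5, 0.2, -0.2]
width: 0.999
gripper_force: 0.0
```

nudge_tcp --ticks '[[[-0.16,0,1.2,0,1],[0,0,1.8,0,1],[0,0,1.8,0,1],[0,0,1.2,0,1],[0,0,0.44,0,1],[0,0,0,0,1]]]' --force 3

```text
clock: 9.6
position: [0.513, -0.363, 0.0822]
ee_rot: [-3.1, -0.499, 0.003]
force: [-0.4, -0.7, 0.5]
width: 0.996
gripper_force: 0.0
```

nudge_tcp --ticks '[[[0,0,0,0,0],[0,0,0,0,0],[0,0,0,0,0],[0,0,0,0,0],[0,0,0,0,0],[0,0,0,0,0],[0,0,0,0,0],[0,0,0,0,0]]]' --force 20

```text
clock: 10.4
position: [0.5142, -0.3631, 0.0834]
ee_rot: [-3.101, -0.5, -0.0]
force: [-0.5, 0.5, 2.3]
width: 0.494
gripper_force: 19.9
```

Careful with the scale: shifts go in units of 25 mm. That gives: -0.045 m is -1.8, -0.042 m is -1.68.

nudge_tcp --ticks '[[[0,0,-0.8,0,0],[0,0,-1.6,0,0],[0,0,-1.8,0,0],[0,0,-1.8,0,0],[0,0,-1.2,0,0],[0.72,-1.36,0,0,0],[0.88,-1.68,0,0,0],[0.88,-1.68,0,0,0],[0.88,-1.68,0,0,0]]]' --force 20

```text
clock: 11.3
position: [0.5434, -0.1832, 0.2631]
ee_rot: [-3.102, -0.499, 0.0]
force: [1.2, -0.1, -1.7]
width: 0.487
gripper_force: 20.0
```

nudge_tcp --ticks '[[[0.88,-1.68,0,0,0],[0.88,-1.68,0,0,0],[0.88,-1.68,0,0,0],[0.88,-1.68,0,0,0],[0.88,-1.68,0,0,0],[0.88,-1.68,0,0,0],[0.88,-1.68,0,0,0],[0.64,-1.2,0,0,0],[0,0,0,0,0]]]' --force 20

```text
clock: 12.2
position: [0.602, 0.1833, 0.2625]
ee_rot: [-3.096, -0.512, 0.001]
force: [0.0, 0.5, -2.6]
width: 0.486
gripper_force: 20.0
```

nudge_tcp --ticks '[[[0,0,0,-0.13,0],[0,0,0,-0.135,0],[0,0,0,-0.135,0],[0,0,0,-0.135,0],[0,0,0,-0.13,0],[0,0,0,0,0],[0,0,0,0,0]]]' --force 20

```text
clock: 12.9
position: [0.6031, 0.1756, 0.263]
ee_rot: [-2.772, -1.479, 0.001]
force: [-0.0, 0.5, -2.2]
width: 0.488
gripper_force: 20.0
```

```bash
python3 -c "
from h import *
o=arm.observe();M=R.from_rotvec(o['ee_rot']).as_matrix();print(o['joints'],np.degrees(np.arctan2(M[1,0],M[0,0])))
s=arm.get_image('side');edges(s,(250,90,100,100))"
```

```text
[-0.1371  0.4427 -0.3444  1.4885  0.1537  1.2376 -1.0918] 56.16495410621295
98 293 300 | 101 293 300 | 104 288 300 | 107 288 299 | 110 288 299 | 113 287 299 | 116 287 299 | 119 287 304 | 122 287 297 | 125 286 297 | 128 286 303 | 131 286 303 | 134 286 303 | 137 286 303 | 140 289 298 |
```

nudge_tcp --ticks '[[[0.74,-0.42,0,0,0],[0,0,1.2,0,0],[0,0,1.6,0,0],[0,0,0.8,0,0],[0,0,0,0,0],[0,0,0,0,0]]]' --force 20

```text
clock: 13.55
position: [0.6049, 0.1975, 0.1739]
ee_rot: [2.769, 1.483, 0.0]
force: [0.4, 0.9, -1.5]
width: 0.491
gripper_force: 20.0
```

```bash
python3 - <<'E'
from h import *
o=arm.observe();M=R.from_rotvec(o['ee_rot']).as_matrix();print(o['position'],np.degrees(np.arctan2(M[1,0],M[0,0])))
s=arm.get_image('side');edges(s,(250,120,100,90));t=arm.get_image("top")
z=o["position"][2]-.0834;x=M[:,0];y=M[:,1]
C=np.array([o["position"][0],o["position"][1],0])+.0027*x
for zz in(z,z+.05):
  for a,b in((1,1),(1,-1),(-1,1),(-1,-1)):
    P=C+.0225*(a*x+b*y);P[2]=zz;print(zz,a,b,P,proj(s,P))
oo=np.zeros((600,800,3),np.uint8);oo[:560,:400]=crop(t["image"],185,150,50,70,8);oo[:600,400:]=crop(s["image"],255,125,67,100,6)[:600,:400];cv2.imwrite("pics/c11.png",oo)
E
```

```text
[0.6049 0.1975 0.1739] 56.33565515362431
124 293 299 | 127 292 299 | 130 287 295 | 133 287 298 | 136 287 298 | 139 287 298 | 142 286 303 | 145 286 304 | 148 286 299 | 151 286 299 | 154 286 302 | 157 286 299 | 160 286 302 | 163 293 295 | 
0.09045448151489496 1 1 [0.6376 0.206  0.0905] [303.2079 161.8992]
0.09045448151489496 1 -1 [0.6001 0.2309 0.0905] [292.5985 158.6502]
0.09045448151489496 -1 1 [0.6126 0.1685 0.0905] [295.5867 165.5293]
0.09045448151489496 -1 -1 [0.5752 0.1935 0.0905] [284.8724 162.134 ]
0.14045448151489498 1 1 [0.6376 0.206  0.1405] [304.2048 148.1145]
0.14045448151489498 1 -1 [0.6001 0.2309 0.1405] [293.4017 145.0742]
0.14045448151489498 -1 1 [0.6126 0.1685 0.1405] [296.4769 151.4691]
0.14045448151489498 -1 -1 [0.5752 0.1935 0.1405] [285.5646 148.2904]
```

Converted, 0.015 m is 0.6, 0.012 m is 0.48.

nudge_tcp --ticks '[[[0,0,0.6,0,0],[0,0,0.48,0,0],[0,0,0.16,0,0],[0,0,0,0,0],[0,0,0,0,0]]]' --force 20

```text
clock: 14.15
position: [0.6047, 0.1974, 0.1422]
ee_rot: [-2.768, -1.485, 0.0]
force: [0.3, -0.2, -1.7]
width: 0.49
gripper_force: 20.0
```

nudge_tcp --ticks '[[[0,0,0.04,0,0],[0,0,0.04,0,0],[0,0,0,0,0]]]'

```text
clock: 14.45
position: [0.6047, 0.1974, 0.1404]
ee_rot: [2.768, 1.485, 0.0]
force: [-0.3, 0.3, -2.3]
width: 0.494
gripper_force: 20.0
```

nudge_tcp --ticks '[[[0,0,0.04,0,0],[0,0,0,0,0],[0,0,0,0,0]]]'

```text
clock: 14.75
position: [0.6047, 0.1975, 0.1394]
ee_rot: [2.768, 1.485, 0.001]
force: [0.2, 0.4, -0.9]
width: 0.486
gripper_force: 20.0
```

Converted, 0.0007 m is 0.028.

nudge_tcp --ticks '[[[0,0,0.028,0,0],[0,0,0,0,0],[0,0,0,0,0]]]'

```text
clock: 15.05
position: [0.6051, 0.1979, 0.1394]
ee_rot: [-2.768, -1.485, -0.002]
force: [-0.6, 0.1, 4.8]
width: 0.489
gripper_force: 20.0
```

nudge_tcp --ticks '[[[0,0,0.028,0,0],[0,0,0,0,0],[0,0,0,0,0]]]'

```text
clock: 15.35
position: [0.6053, 0.1982, 0.1393]
ee_rot: [-2.768, -1.486, -0.004]
force: [-1.7, 1.1, 9.8]
width: 0.489
gripper_force: 20.0
```

Converted, -0.0012 m is -0.048.

nudge_tcp --ticks '[[[0,0,-0.048,0,0],[0,0,0,0,0]]]' --force 3

```text
clock: 15.55
position: [0.6046, 0.1974, 0.1393]
ee_rot: [2.768, 1.485, 0.0]
force: [-1.4, -0.1, 4.7]
width: 0.487
gripper_force: 3.0
```

nudge_tcp --ticks '[[[0,0,0,0,0],[0,0,0,0,0.52],[0,0,0,0,0.6],[0,0,0,0,0.8],[0,0,0,0,0.85],[0,0,0,0,0.85],[0,0,0,0,0.85]]]' --force 3

```text
clock: 16.25
position: [0.6046, 0.1973, 0.139]
ee_rot: [2.768, 1.485, -0.0]
force: [-0.7, -0.5, -0.0]
width: 0.847
gripper_force: 0.0
```

nudge_tcp --ticks '[[[0,0,-0.8,0,0.85],[0,0,-1.6,0,0.85],[0,0,-1.8,0,0.85],[0,0,-1.2,0,0.85]]]'

```text
clock: 16.65
position: [0.6052, 0.1978, 0.2774]
ee_rot: [2.768, 1.485, 0.005]
force: [1.7, 0.5, -0.3]
width: 0.851
gripper_force: 0.0
```

nudge_tcp --ticks '[[[0,0,0,0.14,0.85],[0,0,0,0.14,0.7],[0,0,0,0.14,0.6],[0,0,0,0.14,0.5],[0,0,0,0.14,0.5],[0,0,0,0.14,0.5],[0,0,0,0.14,0.5],[0,0,0,0.125,0.5],[0,0,0,0,0.5]]]'

```text
clock: 17.55
position: [0.6046, 0.1975, 0.2741]
ee_rot: [3.136, -0.192, 0.0]
force: [0.5, 0.1, 0.7]
width: 0.498
gripper_force: 0.0
```

```bash
python3 - <<'E'
from h import *
o=arm.observe();M=R.from_rotvec(o['ee_rot']).as_matrix();print(o['position'],np.degrees(np.arctan2(M[1,0],M[0,0])))
t=arm.get_image("top");s=arm.get_image("side")
def balls(I,boxes,th):
    out=[]
    hs=cv2.cvtColor(I,cv2.COLOR_BGR2HSV)
    m=((hs[...,1]<40)&(hs[...,2]>th)).astype(np.uint8)
    for b in boxes:
        k=big(m,b)[0];(c,r)=cv2.minEnclosingCircle(k);out.append(c);print(c,r,cv2.contourArea(k),cv2.boundingRect(k))
    return out
bs=balls(s["image"],((256,255,14,14),(297,258,15,18)),120)
P=[cast(s,c,.033) for c in bs];print(P,"mid",(P[0]+P[1])/2,np.linalg.norm(P[0]-P[1]))
for n,d,box in(("s",s,(272,256,24,22)),("t",t,(325,166,14,22))):
    m=(d["image"].max(2)<(70)).astype(np.uint8);k=big(m,box)[0];print(n,cv2.minAreaRect(k),cv2.boundingRect(k),cast(d,cv2.minAreaRect(k)[0],.044 if n=="t" else .027))
c=np.array([.600,-.307]);a=np.radians(-7);u=np.array([np.cos(a),np.sin(a)])
for d in(s,t):print("pred balls",[proj(d,[*(c+k*u),.033]) for k in(-.048,.048)])
# disc marks bar corners by brightness
g=t["image"].min(2).astype(int);w=np.clip(g-110,0,None).astype(float)
def wc(x,y,W,H):
    yy,xx=np.mgrid[y:y+H,x:x+W];k=w[y:y+H,x:x+W];return (xx*k).sum()/k.sum(),(yy*k).sum()/k.sum()
q=[wc(176,186,7,6),wc(172,192,7,6),wc(201,202,8,9),wc(196,209,7,7)]
Q=[cast(t,p,.056)[:2] for p in q];print(q,Q,"bar mark",np.mean(Q,0),"angle long",np.degrees(np.arctan2(*((Q[0]+Q[1]-Q[2]-Q[3])[::-1]))))
cv2.imwrite("pics/c12.png",crop(t["image"],164,148,100,75,8));cv2.imwrite("pics/t12.png",t["image"])
E
```

```text
[0.6046 0.1975 0.2741] -6.994351774410278
(261.7631530761719, 263.2368469238281) 6.736229419708252 86.0 (257, 257, 12, 12)
(301.8863525390625, 269.5909118652344) 7.289470672607422 97.5 (297, 263, 13, 13)
[array([ 0.5528, -0.3088,  0.033 ]), array([ 0.6465, -0.3202,  0.033 ])] mid [ 0.5996 -0.3145  0.033 ] 0.094380758347135
s ((282.5, 267.5), (15.0, 15.0), 90.0) (275, 260, 16, 16) [ 0.6017 -0.3105  0.027 ]
t ((331.5, 177.5), (7.0, 3.0), 90.0) (330, 174, 4, 8) [ 0.5979 -0.3082  0.044 ]
pred balls [array([261.9428, 261.2688]), array([302.4517, 267.6699])]
pred balls [array([329.2321, 188.635 ]), array([332.16  , 165.9768])]
[(np.float64(nan), np.float64(nan)), (np.float64(173.3732718894009), np.float64(194.07834101382488)), (np.float64(nan), np.float64(nan)), (np.float64(nan), np.float64(nan))] [array([nan, nan]), array([0.5163, 0.3413]), array([nan, nan]), array([nan, nan])] bar mark [nan nan] angle long nan<stdin>:20: RuntimeWarning: invalid value encountered in scalar divide
```

nudge_tcp --ticks '[[[0.192,1.68,0,0,0.5],[0.192,1.68,0,0,0.5],[0.192,1.68,0,0,0.5],[0.192,1.68,0,0,0.5],[0.192,1.68,0,0,0.5],[0.192,1.68,0,0,0.5],[0.192,1.68,0,0,0.5],[0.192,1.68,0,0,0.5],[0.192,1.68,0,0,0.5],[0.192,1.68,0,0,0.5]]]'

```text
clock: 18.65
position: [0.6017, -0.2271, 0.2742]
ee_rot: [-3.136, 0.183, -0.0]
force: [1.9, 0.0, -0.3]
width: 0.499
gripper_force: 0.0
```

nudge_tcp --ticks '[[[0.192,1.68,0.4,0,0.5],[0.192,1.68,1.2,0,0.5],[0,0,1.2,0,0.5],[0,0,0,0,0.5],[0,0,0,0,0.5]]]'

```text
clock: 19.15
position: [0.6016, -0.3072, 0.2054]
ee_rot: [-3.135, 0.184, 0.001]
force: [0.4, 0.0, 0.1]
width: 0.501
gripper_force: 0.0
```

```bash
python3 - <<'E'
from h import *
o=arm.observe();M=R.from_rotvec(o['ee_rot']).as_matrix();print(o['position'],np.degrees(np.arctan2(M[1,0],M[0,0])),o["joints"])
t=arm.get_image("top");g=t["image"].min(2).astype(int);w=np.clip(g-105,0,None).astype(float)
def wc(x,y,W,H):
    yy,xx=np.mgrid[y:y+H,x:x+W];k=w[y:y+H,x:x+W];return (xx*k).sum()/k.sum(),(yy*k).sum()/k.sum()
q=[wc(176,185,7,6),wc(172,192,6,6),wc(201,202,8,7),wc(197,210,6,6)]
Q=[cast(t,p,.056)[:2] for p in q];print(np.array(q),np.array(Q),"bar mark",np.mean(Q,0),"angle long",np.degrees(np.arctan2(*((Q[0]+Q[1]-Q[2]-Q[3])[::-1]))))
t0=cv2.imread("pics/top0.png").min(2).astype(int);w=np.clip(t0-105,0,None).astype(float)
q=[wc(176,185,7,6),wc(172,192,6,6),wc(201,202,8,7),wc(197,210,6,6)];Q=[cast(t,p,.056)[:2] for p in q];print("before",np.array(q),np.mean(Q,0),np.degrees(np.arctan2(*((Q[0]+Q[1]-Q[2]-Q[3])[::-1]))))
cv2.imwrite("pics/t13.png",t["image"])
E
```

```text
[ 0.6016 -0.3072  0.2054] -6.723711934175187 [ 0.3772  0.5341  0.0261  1.4623 -0.0157  1.1464 -1.282 ]
[[179.1476 187.9456]
 [174.6599 194.7707]
 [205.0934 205.5189]
 [199.9722 212.4047]] [[0.5419 0.3186]
 [0.5136 0.336 ]
 [0.4719 0.2102]
 [0.4434 0.2303]] bar mark [0.4927 0.2738] angle long 56.770237988661165
before [[179.1703 187.8116]
 [174.3    194.4113]
 [204.969  205.5416]
 [199.8115 212.3525]] [0.4932 0.2744] 56.45028552993319
```

Converted, 0.002 m is 0.08, 0.045 m is 1.8.

nudge_tcp --ticks '[[[-0.06,0.08,1.2,0,0.5],[0,0,1.8,0,0.5],[0,0,1.8,0,0.5],[0,0,1.6,0,0.5],[0,0,0.8,0,0.5],[0,0,0.32,0,0.5],[0,0,0,0,0.5]]]'

```text
clock: 19.9
position: [0.6007, -0.3095, 0.018]
ee_rot: [-3.136, 0.186, -0.002]
force: [0.4, -0.5, 0.3]
width: 0.5
gripper_force: 0.0
```

nudge_tcp --ticks '[[[0,0,0,0,0],[0,0,0,0,0],[0,0,0,0,0],[0,0,0,0,0],[0,0,0,0,0],[0,0,0,0,0]]]' --force 25

```text
clock: 20.5
position: [0.6, -0.3104, 0.0179]
ee_rot: [3.136, -0.189, 0.001]
force: [-0.4, 0.3, 6.0]
width: 0.177
gripper_force: 25.0
```

Converted, -0.0125 m is -0.5, -0.045 m is -1.8.

nudge_tcp --ticks '[[[0,0,-0.8,0,0],[0,0,-1.6,0,0],[0,0,-1.8,0,0],[0,0,-1.8,0,0],[0,0,-1.8,0,0],[0,0,-1.8,0,0],[-0.5,-1.62,-0.4,0,0],[-0.5,-1.62,0,0,0],[-0.5,-1.62,0,0,0],[-0.5,-1.62,0,0,0]]]'

```text
clock: 21.5
position: [0.5686, -0.1418, 0.2669]
ee_rot: [-3.136, 0.189, 0.001]
force: [1.2, 0.2, -1.8]
width: 0.17
gripper_force: 25.0
```

nudge_tcp --ticks '[[[-0.5,-1.62,0,0,0],[-0.5,-1.62,0,0,0],[-0.5,-1.62,0,0,0],[-0.5,-1.62,0,0,0],[-0.5,-1.62,0,0,0],[-0.5,-1.62,0,0,0],[-0.5,-1.62,0,0,0],[-0.5,-1.62,0,0,0],[-0.5,-1.62,0,0,0],[-0.5,-1.62,0,0,0]]]'

```text
clock: 22.5
position: [0.4931, 0.275, 0.2669]
ee_rot: [3.135, -0.189, -0.001]
force: [0.4, 0.7, -1.6]
width: 0.174
gripper_force: 25.0
```

nudge_tcp --ticks '[[[0,0,0,-0.14,0],[0,0,0,-0.14,0],[0,0,0,-0.14,0],[0,0,0,-0.14,0],[0,0,0,-0.14,0],[0,0,0,-0.14,0],[0,0,0,-0.14,0],[0,0,0,-0.125,0],[0,0,0,0,0]]]'

```text
clock: 23.4
position: [0.4937, 0.2733, 0.2667]
ee_rot: [2.767, 1.488, -0.002]
force: [0.4, -0.9, -1.4]
width: 0.17
gripper_force: 25.0
```

```bash
python3 -c "
from h import *
o=arm.observe();M=R.from_rotvec(o['ee_rot']).as_matrix();print(o['joints'],np.degrees(np.arctan2(M[1,0],M[0,0])))"
```

```text
[-0.2869  0.343  -0.421   1.6376  0.1482  1.1938 -1.3253] 56.523298138323696
```

Converted, 0.045 m is 1.8, 0.035 m is 1.4.

nudge_tcp --ticks '[[[-0.04,0,1.2,0,0],[0,0,1.8,0,0],[0,0,1.8,0,0],[0,0,1.4,0,0],[0,0,0.8,0,0],[0,0,0.4,0,0],[0,0,0,0,0],[0,0,0,0,0]]]'

```text
clock: 24.2
position: [0.4939, 0.2733, 0.0831]
ee_rot: [-2.769, -1.483, -0.002]
force: [-0.4, 1.2, -1.4]
width: 0.172
gripper_force: 25.0
```

nudge_tcp --ticks '[[[0,0,0.08,0,0],[0,0,0.08,0,0],[0,0,0,0,0],[0,0,0,0,0]]]'

```text
clock: 24.6
position: [0.4935, 0.2729, 0.0784]
ee_rot: [2.769, 1.485, 0.001]
force: [0.6, 0.3, -2.5]
width: 0.17
gripper_force: 25.0
```

nudge_tcp --ticks '[[[0.02,0,0.08,0,0],[0,0,0.04,0,0],[0,0,0.02,0,0],[0,0,0,0,0],[0,0,0,0,0]]]'

```text
clock: 25.1
position: [0.4936, 0.2733, 0.0746]
ee_rot: [2.768, 1.485, -0.0]
force: [-0.7, 0.6, -2.2]
width: 0.176
gripper_force: 25.0
```

nudge_tcp --ticks '[[[0,0,0.02,0,0],[0,0,0,0,0],[0,0,0,0,0]]]'

```text
clock: 25.4
position: [0.4937, 0.2733, 0.0741]
ee_rot: [2.768, 1.485, -0.0]
force: [-1.0, 0.2, -2.2]
width: 0.172
gripper_force: 25.0
```

nudge_tcp --ticks '[[[0,0,0.02,0,0],[0,0,0,0,0],[0,0,0,0,0]]]'

```text
clock: 25.7
position: [0.4938, 0.2734, 0.0738]
ee_rot: [-2.768, -1.485, -0.001]
force: [0.4, 0.3, 1.5]
width: 0.173
gripper_force: 25.0
```

Light contact. Ease the grip and open slightly, symmetrically.

nudge_tcp --ticks '[[[0,0,0,0,0],[0,0,0,0,0]]]' --force 3

```text
clock: 25.9
position: [0.4938, 0.2734, 0.0738]
ee_rot: [-2.768, -1.485, -0.001]
force: [-0.5, -0.2, 2.0]
width: 0.173
gripper_force: 3.0
```

nudge_tcp --ticks '[[[0,0,0,0,0.2],[0,0,0,0,0.25],[0,0,0,0,0.35],[0,0,0,0,0.45],[0,0,0,0,0.45]]]'

```text
clock: 26.4
position: [0.4937, 0.2733, 0.0736]
ee_rot: [2.768, 1.485, -0.0]
force: [-0.4, 0.1, -0.2]
width: 0.434
gripper_force: 0.0
```

nudge_tcp --ticks '[[[0,0,-0.6,0,0.45],[0,0,-1.2,0,0.45],[0,0,-1.8,0,0.45],[0,0,-1.8,0,0.45],[0,0,-1.8,0,0.3],[0,0,-0.8,0,0],[0,0,0,0,0]]]'

```text
clock: 27.1
position: [0.495, 0.2745, 0.2773]
ee_rot: [-2.768, -1.485, -0.01]
force: [0.3, 0.5, 0.1]
width: 0.241
gripper_force: 0.0
```

```bash
python3 - <<'E'
from h import *
o=arm.observe();M=R.from_rotvec(o['ee_rot']).as_matrix();print(o['position'],np.degrees(np.arctan2(M[1,0],M[0,0])))
E
```

```text
[0.495  0.2745 0.2773] 56.41930666743149
```

nudge_tcp --ticks '[[[0,0,0,-0.138,0],[0,0,0,-0.138,0],[0,0,0,-0.138,0],[0,0,0,-0.138,0],[0,0,0,-0.138,0],[0,0,0,-0.138,0],[0,0,0,0,0]]]'

```text
clock: 27.8
position: [0.4932, 0.2728, 0.2723]
ee_rot: [-1.934, -2.475, 0.003]
force: [0.4, -0.4, 0.1]
width: 0.007
gripper_force: 0.0
```

nudge_tcp --ticks '[[[-1.6,-0.2,0,0,0],[-1.6,-0.2,0,0,0],[-1.6,-0.2,0,0,0],[-1.6,-0.2,0,0,0],[-1.6,-0.2,0,0,0],[-1.4,-0.2,0,0,0],[0,0,0,0,0],[0,0,0,0,0]]]'

```text
clock: 28.6
position: [0.5206, 0.0372, 0.273]
ee_rot: [-1.943, -2.467, 0.001]
force: [-1.2, 1.0, 0.3]
width: 0.006
gripper_force: 0.0
```

```bash
python3 - <<'E'
from h import *
o=arm.observe();M=R.from_rotvec(o['ee_rot']).as_matrix();print(o['position'],np.degrees(np.arctan2(M[1,0],M[0,0])),o["joints"])
t=arm.get_image("top");s=arm.get_image("side")
oo=np.zeros((600,800,3),np.uint8);oo[:525,:480]=crop(t["image"],166,152,64,70,7.5);oo[:480,480:]=crop(s["image"],240,120,80,120,4);cv2.imwrite("pics/c14.png",oo)
E
```

```text
[0.5206 0.0372 0.273 ] 103.55081643703363 [ 0.2333  0.2789 -0.5134  1.7198  0.1463  1.182  -0.0829]
```

View pics/c14.png

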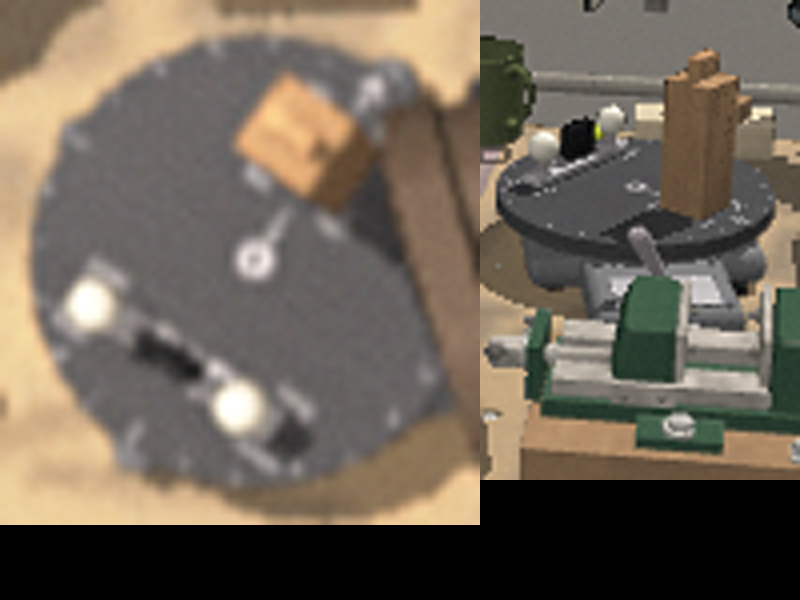

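The last picture: rail upright in the square marks (side foot vertex ≈ px (294,174)), bar along the long marks with balls at crop (90,303) and (238,408), toggle still leaning towards the robot. Numeric check of both against their ideal poses.

```bash
python3 - <<'E'
from h import *
t=arm.get_image("top");s=arm.get_image("side")
un=lambda X,Y,x0,y0,f:(x0+(X+.5)/f-.5,y0+(Y+.5)/f-.5)
b=[cast(t,un(*q,166,152,7.5),.089)[:2] for q in[(90,303),(238,408)]];print("balls",b,"mid",np.mean(b,0),np.linalg.norm(b[0]-b[1]),np.degrees(np.arctan2(*(b[0]-b[1])[::-1])))
b=[cast(s,un(X-480,Y,240,120,4),.089)[:2] for X,Y in[(544,147),(611,119)]];print("balls side",b,np.mean(b,0))
c=np.array([.5513,.235]);a=np.radians(-33.5);x=np.array([np.cos(a),np.sin(a)]);y=np.array([-x[1],x[0]]);m=c+.066*x
print("ideal",m,"bar",c-.07*x)
for i,j in((1,1),(1,-1),(-1,-1),(-1,1)):
    P=m+.0225*(i*x+j*y);p=proj(s,[*P,.056]);q=proj(s,[*P,.174]);r=proj(t,[*P,.174]);print(i,j,"foot side crop",480+(p-[240,120])*4+[0,-480],"shoulder side",(q-[240,120])*4+[480,0],"shoulder top",(r-[166,152])*7.5)
print("foot pts",cast(s,un(217,217,240,120,4),.056))
r=cast(t,un(255.5,259,166,152,7.5),.056);ar=cast(t,un(373,88,166,152,7.5),.056);print("ring",r,"arrow ang",np.degrees(np.arctan2(*(ar-r)[[1,0]])))
E
```

```text
balls [array([0.5232, 0.3171]), array([0.4686, 0.2364])] mid [0.4959 0.2768] 0.09739784207580542 55.9114510106698
balls side [array([0.4691, 0.2354]), array([0.5215, 0.318 ])] [0.4953 0.2767]
ideal [0.6063 0.1986] bar [0.4929 0.2736]
1 1 foot side crop [730.0593 205.0215] shoulder side [739.473   74.8147] shoulder top [278.6819  67.2486]
1 -1 foot side crop [699.9613 220.3186] shoulder side [708.3722  87.5011] shoulder top [351.4934 117.3552]
-1 -1 foot side crop [657.5114 206.1994] shoulder side [664.0468  75.4229] shoulder top [300.2729 190.2829]
-1 1 foot side crop [688.0264 191.5081] shoulder side [695.6063  63.2674] shoulder top [227.3869 140.001 ]
foot pts [0.6085 0.1771 0.056 ]
ring [0.5511 0.2349 0.056 ] arrow ang -32.90502013754596
```

```bash
python3 - <<'E'
from h import *
x=np.array([np.cos(np.radians(-33.5)),np.sin(np.radians(-33.5))]);y=np.array([-x[1],x[0]]);c=np.array([.5513,.235])-.07*x
for n,pr in(("top",((.5232,.3171),(.4686,.2364))),("side",((.5232,.3171),(.4686,.2364)))):
    ds=[arm.get_image(n) for _ in range(4)];d=ds[0];I=np.mean([q["image"] for q in ds],0).min(2)
    for th in (140,170,195):
        out=[]
        for p in pr:
            u,v=np.round(proj(d,[*p,.089])).astype(int);k=(I[v-5:v+6,u-5:u+6]>th).astype(np.uint8)
            kk=big(k,(0,0,11,11))[0];cc,r=cv2.minEnclosingCircle(kk);q=cv2.moments(k,True);ce=(q["m10"]/q["m00"]+u-5,q["m01"]/q["m00"]+v-5)
            out.append(cast(d,ce,.089)[:2]);print(n,th,np.round(ce,2),int(q["m00"]),"r",round(r,1),end=" ; ")
        m=np.mean(out,0)-c;print("\n  off along",m@y,"across",m@x)
    for sgn in(-1,1):  # intensity along bar top edge past the ball
        print(n,"end",sgn,[ (round(a*1e3),int(cv2.getRectSubPix(I.astype(np.float32),(1,1),tuple(map(float,proj(d,[*(c+sgn*a*y),.066]))))[0,0])) for a in np.arange(.060,.076,.0015)])
E
```

```text
top 140 [177.63 191.82] 57 r 5.1 ; top 140 [197.06 205.44] 50 r 4.7 ; 
  off along 0.005316824689873795 across 0.0016618812870208357
top 170 [177.38 192.16] 32 r 3.2 ; top 170 [196.97 205.18] 33 r 4.3 ; 
  off along 0.005799861976767095 across 0.001147049601155373
top 195 [177.39 192.04] 23 r 2.6 ; top 195 [197.   205.48] 25 r 2.7 ; 
  off along 0.005510811026661752 across 0.0008976070850361203
top end -1 [(60, 128), (62, 118), (63, 107), (64, 91), (66, 76), (68, 64), (69, 58), (70, 56), (72, 56), (74, 55), (75, 55)]
top end 1 [(60, 253), (62, 254), (63, 252), (64, 250), (66, 240), (68, 212), (69, 183), (70, 153), (72, 128), (74, 113), (75, 102)]
side 140 [272.13 148.57] 23 r 3.2 ; side 140 [255.47 154.87] 30 r 3.5 ; 
  off along 0.01257377360419025 across -0.00798100809810016
side 170 [272.55 147.45] 11 r 2.5 ; side 170 [255.67 154.07] 15 r 2.5 ; 
  off along 0.021281787920237463 across -0.013646262169450278
side 195 [272.8 147.2] 5 r 1.6 ; side 195 [256.   153.62] 8 r 2.0 ; 
  off along 0.024861142351792875 across -0.015219561826674222
side end -1 [(60, 121), (62, 124), (63, 127), (64, 128), (66, 127), (68, 124), (69, 118), (70, 112), (72, 104), (74, 96), (75, 101)]
side end 1 [(60, 138), (62, 155), (63, 169), (64, 158), (66, 146), (68, 133), (69, 119), (70, 112), (72, 113), (74, 114), (75, 116)]
```

Ball offset indicates the bar sits ~4 mm off along its length (slack is 6 mm); worth correcting. Going back to regrasp, lift and shift it 4 mm.

Converted, 0.04 m is 1.6, 0.037 m is 1.48.

nudge_tcp --ticks '[[[1.6,0.2,0,0,0],[1.6,0.2,0,0,0],[1.6,0.2,0,0,0.2],[1.6,0.2,0,0,0.4],[1.6,0.2,0,0,0.45],[1.48,0.2,0,0,0.45],[0,0,0,0,0.45]]]'

```text
clock: 29.9
position: [0.4909, 0.2814, 0.2739]
ee_rot: [-1.926, -2.478, -0.004]
force: [0.1, 0.1, -0.1]
width: 0.392
gripper_force: 0.0
```

nudge_tcp --ticks '[[[0,0,0,0.138,0.45],[0,0,0,0.138,0.45],[0,0,0,0.138,0.45],[0,0,0,0.138,0.45],[0,0,0,0.138,0.45],[0,0,0,0.132,0.45],[0,0,0,0,0.45],[0,0,0,0,0.45]]]'

```text
clock: 30.7
position: [0.4933, 0.2749, 0.2736]
ee_rot: [2.761, 1.498, -0.0]
force: [0.5, 0.3, -0.6]
width: 0.454
gripper_force: 0.0
```

```bash
python3 - <<'E'
from h import *
o=arm.observe();M=R.from_rotvec(o['ee_rot']).as_matrix();print(o['position'],np.degrees(np.arctan2(M[1,0],M[0,0])),"need",M.T@(np.array([.4938,.2734,.0765])-o['position']))
E
```

```text
[0.4933 0.2749 0.2736] 56.97149333158747 need [-0.0009  0.0012  0.1971]
```

Converted, 0.045 m is 1.8, 0.04 m is 1.6.

nudge_tcp --ticks '[[[-0.04,0.04,1.2,0.008,0.45],[0,0,1.8,0,0.45],[0,0,1.8,0,0.45],[0,0,1.6,0,0.45],[0,0,1,0,0.45],[0,0,0.4,0,0.45],[0,0,0,0,0.45],[0,0,0,0,0.45]]]'

```text
clock: 31.5
position: [0.4942, 0.2744, 0.0799]
ee_rot: [-2.769, -1.484, -0.003]
force: [0.6, 0.7, 0.4]
width: 0.449
gripper_force: 0.0
```

```bash
python3 - <<'E'
from h import *
o=arm.observe();M=R.from_rotvec(o['ee_rot']).as_matrix();print(o['position'],np.degrees(np.arctan2(M[1,0],M[0,0])),"need",M.T@(np.array([.4938,.2734,.0755])-o['position']))
E
```

```text
[0.4942 0.2744 0.0799] 56.361549611235766 need [-0.0011  0.0002  0.0044]
```

Converted, 0.004 m is 0.16.

nudge_tcp --ticks '[[[0,0,0.16,0,0.45],[0,0,0,0,0.3],[0,0,0,0,0.22],[0,0,0,0,0.1],[0,0,0,0,0],[0,0,0,0,0],[0,0,0,0,0]]]' --force 3

```text
clock: 32.2
position: [0.4937, 0.2739, 0.0749]
ee_rot: [2.77, 1.482, 0.001]
force: [-1.1, -0.3, 4.5]
width: 0.175
gripper_force: 3.0
```

nudge_tcp --ticks '[[[0,0,0,0,0],[0,0,0,0,0],[0,0,0,0,0]]]' --force 15

```text
clock: 32.5
position: [0.4937, 0.274, 0.0749]
ee_rot: [2.77, 1.482, 0.001]
force: [0.5, -0.9, 4.6]
width: 0.172
gripper_force: 15.0
```

nudge_tcp --ticks '[[[0,0,-0.16,0,0],[0,0,-0.16,0,0],[0,0,0,0,0],[-0.08,0,0,0,0],[-0.1,0,0,0,0],[0,0,0,0,0],[0,0,0,0,0]]]'

```text
clock: 33.2
position: [0.4909, 0.2699, 0.0825]
ee_rot: [2.77, 1.482, -0.0]
force: [-0.9, -1.1, -2.5]
width: 0.169
gripper_force: 15.0
```

Converted, 0.003 m is 0.12, 0.002 m is 0.08.

nudge_tcp --ticks '[[[0,0,0.12,0,0],[0,0,0.08,0,0],[0,0,0.04,0,0],[0,0,0,0,0],[0,0,0,0,0]]]'

```text
clock: 33.7
position: [0.491, 0.2701, 0.0766]
ee_rot: [2.77, 1.482, -0.0]
force: [0.1, 0.0, -2.3]
width: 0.175
gripper_force: 15.0
```

nudge_tcp --ticks '[[[0,0,0.028,0,0],[0,0,0,0,0],[0,0,0,0,0]]]'

```text
clock: 34.0
position: [0.491, 0.2701, 0.076]
ee_rot: [2.77, 1.482, 0.0]
force: [0.8, 0.4, -1.7]
width: 0.172
gripper_force: 15.0
```

nudge_tcp --ticks '[[[0,0,0.02,0,0],[0,0,0,0,0],[0,0,0,0,0]]]'

```text
clock: 34.3
position: [0.491, 0.2701, 0.0754]
ee_rot: [2.77, 1.482, -0.0]
force: [0.0, -0.4, -1.4]
width: 0.172
gripper_force: 15.0
```

Converted, 0.0005 m is 0.02.

nudge_tcp --ticks '[[[0,0,0.02,0,0],[0,0,0,0,0],[0,0,0,0,0]]]'

```text
clock: 34.6
position: [0.491, 0.2701, 0.0749]
ee_rot: [2.77, 1.482, 0.0]
force: [0.3, -1.5, -0.8]
width: 0.169
gripper_force: 15.0
```

nudge_tcp --ticks '[[[0,0,0.016,0,0],[0,0,0,0,0],[0,0,0,0,0]]]'

```text
clock: 34.9
position: [0.4911, 0.2703, 0.0749]
ee_rot: [2.77, 1.482, 0.001]
force: [-1.2, -0.6, 4.5]
width: 0.175
gripper_force: 15.0
```

Contact; release as before, rise, and go to the toggle's start point.

nudge_tcp --ticks '[[[0,0,-0.008,0,0],[0,0,0,0,0]]]' --force 3

```text
clock: 35.1
position: [0.4911, 0.2703, 0.0749]
ee_rot: [-2.77, -1.482, -0.001]
force: [-0.8, 0.7, 3.8]
width: 0.172
gripper_force: 3.0
```

nudge_tcp --ticks '[[[0,0,0,0,0.2],[0,0,0,0,0.25],[0,0,0,0,0.35],[0,0,0,0,0.45],[0,0,0,0,0.45]]]'

```text
clock: 35.6
position: [0.4909, 0.2701, 0.0746]
ee_rot: [2.77, 1.482, -0.0]
force: [0.5, 0.2, -1.3]
width: 0.433
gripper_force: 0.0
```

nudge_tcp --ticks '[[[0,0,-0.6,0,0.45],[0,0,-1.2,0,0.45],[0,0,-1.8,0,0.45],[0,0,-1.8,0,0.45],[0,0,-1.8,0,0.3],[0,0,-0.6,0,0],[0,0,0,0,0]]]'

```text
clock: 36.3
position: [0.4921, 0.2711, 0.2728]
ee_rot: [-2.77, -1.482, -0.009]
force: [-0.0, 0.1, 0.1]
width: 0.236
gripper_force: 0.0
```

nudge_tcp --ticks '[[[0,0,0,-0.138,0],[0,0,0,-0.138,0],[0,0,0,-0.138,0],[0,0,0,-0.138,0],[0,0,0,-0.138,0],[0,0,0,-0.138,0],[0,0,0,0,0]]]'

```text
clock: 37.0
position: [0.4905, 0.2696, 0.2683]
ee_rot: [-1.936, -2.473, 0.003]
force: [0.9, 0.3, -0.1]
width: 0.008
gripper_force: 0.0
```

nudge_tcp --ticks '[[[-1.6,-0.2,0,0,0],[-1.6,-0.2,0,0,0],[-1.6,-0.2,0,0,0],[-1.6,-0.2,0,0,0],[-1.6,-0.2,0,0,0],[-1.12,-0.2,0,0,0],[0,0,0,0,0],[0,0,0,0,0]]]'

```text
clock: 37.8
position: [0.5157, 0.0411, 0.2691]
ee_rot: [-1.945, -2.466, 0.001]
force: [0.1, 0.9, 0.3]
width: 0.006
gripper_force: 0.0
```

```bash
python3 - <<'E'
from h import *
o=arm.observe();M=R.from_rotvec(o['ee_rot']).as_matrix();print(o['position'],np.degrees(np.arctan2(M[1,0],M[0,0])),"need",M.T@(np.array([.5219,.0421,.078])-o['position']))
x=np.array([np.cos(np.radians(-33.5)),np.sin(np.radians(-33.5))]);y=np.array([-x[1],x[0]]);c=np.array([.5513,.235])-.07*x
d=arm.get_image("top");I=d["image"].min(2);out=[]
for p in((.5210,.3138),(.4664,.2331)):
    u,v=np.round(proj(d,[*p,.089])).astype(int);k=(I[v-5:v+6,u-5:u+6]>170).astype(np.uint8);q=cv2.moments(k,True);out.append(cast(d,(q["m10"]/q["m00"]+u-5,q["m01"]/q["m00"]+v-5),.089)[:2])
m=np.mean(out,0)-c;print("off along",m@y,"across",m@x,"ang",np.degrees(np.arctan2(*(out[0]-out[1])[::-1])))
g=I.astype(int);w=np.clip(g-110,0,None).astype(float)
def wc(x,y,W,H):
    yy,xx=np.mgrid[y:y+H,x:x+W];k=w[y:y+H,x:x+W];return (xx*k).sum()/k.sum(),(yy*k).sum()/k.sum()
r=cast(d,wc(196,183,8,7),.056);a=cast(d,wc(212,161,8,6),.056);print(r,a,np.degrees(np.arctan2(*(a-r)[[1,0]])))
d0=dict(d);g=cv2.imread("pics/top0.png").min(2).astype(int);w=np.clip(g-110,0,None).astype(float)
r=cast(d,wc(196,183,8,7),.056);a=cast(d,wc(212,161,8,6),.056);print("before",r,a,np.degrees(np.arctan2(*(a-r)[[1,0]])))
E
```

```text
[0.5157 0.0411 0.2691] 103.47207453353799 need [-0.0005  0.0064  0.1911]
off along 0.0012912192550210662 across 0.0003912390540582435 ang 56.824657195901295
[0.5519 0.2345 0.056 ] [0.6459 0.1729 0.056 ] -33.25307740860669
before [0.5517 0.2347 0.056 ] [0.6458 0.173  0.056 ] -33.27810444341132
```

Bar now within 1.3 mm; disc unmoved. Down beside the console lever, then push away.

Converted, 0.045 m is 1.8, 0.04 m is 1.6.

nudge_tcp --ticks '[[[0,0,1.2,0,0],[0,0,1.8,0,0],[0,0,1.8,0,0],[0,0,1.6,0,0],[0,0,0.88,0,0],[0,0,0.36,0,0],[0,0,0,0,0],[0,0,0,0,0]]]'

```text
clock: 38.65
position: [0.5167, 0.0424, 0.0798]
ee_rot: [1.938, 2.471, 0.002]
force: [0.0, 0.1, -0.1]
width: 0.003
gripper_force: 0.0
```

nudge_tcp --ticks '[[[0,0.48,0,0,0],[0,0.48,0,0,0],[0,0.32,0,0,0],[0,0.24,0,0,0],[0,0,0,0,0]]]'

```text
clock: 39.15
position: [0.5512, 0.0498, 0.0821]
ee_rot: [-1.94, -2.47, 0.008]
force: [-26.9, -6.9, 53.6]
width: 0.004
gripper_force: 28.5
```

nudge_tcp --ticks '[[[0,0.24,0,0,0],[0,0.24,0,0,0],[0,0,0,0,0]]]'

```text
clock: 39.45
position: [0.5685, 0.0542, 0.0822]
ee_rot: [1.937, 2.467, 0.008]
force: [-0.6, -0.3, -0.1]
width: 0.005
gripper_force: 0.0
```

nudge_tcp --ticks '[[[0,0.2,0,0,0],[0,0.2,0,0,0],[0,0,0,0,0]]]'

```text
clock: 39.75
position: [0.5752, 0.0561, 0.0783]
ee_rot: [-1.94, -2.471, -0.0]
force: [0.3, -0.1, 0.1]
width: 0.004
gripper_force: 0.0
```

```bash
python3 - <<'E'
from h import *
o=arm.observe();p=o["position"];b=np.array([.970,.242]);print(p,"rel pivot along,across",(p[:2]-[.5947,.0603])@b,(p[:2]-[.5947,.0603])@[-.242,.970],o["force"])
E
```

```text
[0.5752 0.0561 0.0783] rel pivot along,across -0.01998117310077433 0.0006498801682898953 [ 0.2961 -0.0897  0.1384]
```

Converted, -0.045 m is -1.8, -0.04 m is -1.6.

nudge_tcp --ticks '[[[0,-0.6,0,0,0],[0,-0.8,-0.4,0,0],[0,-0.4,-1.6,0,0],[0,0,-1.8,0,0],[0,0,-1.8,0,0],[0,-1.2,-1.6,0,0],[0,-1.8,0,0,0],[0,-1.8,0,0,0],[0,-1.8,0,0,0],[0,0,0,0,0]]]'

```text
clock: 40.75
position: [0.3649, 0.0044, 0.258]
ee_rot: [-1.941, -2.469, 0.007]
force: [0.6, -0.4, -0.1]
width: -0.0
gripper_force: 0.0
```

```bash
python3 - <<'E'
from h import *
s=arm.get_image("side")["image"];d=arm.get_image("side");s0=cv2.imread("pics/side0.png");t=arm.get_image("top");t0=cv2.imread("pics/top0.png")
pv=np.array([.5947,.0603]);b=np.array([.970,.242])
for n,sg in(("near",-1),("far",1)):
    for f in(.5,.8,1):
        P=[*(pv+sg*f*.0264*b),.046+.048*f];u,v=np.round(proj(d,P)).astype(int);print(n,f,(u,v),"now",s[v,u],"before",s0[v,u])
df=np.abs(s.astype(int)-s0).max(2);df[:150]=0;k=(df>40).astype(np.uint8)
print([ (cv2.boundingRect(c),cv2.contourArea(c)) for c in big(k,(255,165,70,40))[:4]])
x=np.array([np.cos(np.radians(-33.5)),np.sin(np.radians(-33.5))]);y=np.array([-x[1],x[0]]);m=np.array([.5513,.235])+.066*x
edges(d,(250,110,100,80));print([proj(d,[*(m+.0225*(i*x+j*y)),.056]) for i,j in((1,1),(1,-1),(-1,-1))])
g=t["image"].min(2).astype(int);w=np.clip(g-110,0,None).astype(float)
def wc(x,y,W,H):
    yy,xx=np.mgrid[y:y+H,x:x+W];k=w[y:y+H,x:x+W];return (xx*k).sum()/k.sum(),(yy*k).sum()/k.sum()
r=cast(t,wc(196,183,8,7),.056);a=cast(t,wc(212,161,8,6),.056);print("disc",np.degrees(np.arctan2(*(a-r)[[1,0]])))
for n,(X,Y,W,H) in dict(calliper=(248,220,62,18),brush=(182,226,52,17),tape=(232,136,24,22),hexkey=(348,180,35,20),tin=(355,163,26,24),marker=(132,193,36,16)).items():
    print(n,np.abs(t["image"][Y:Y+H,X:X+W].astype(int)-t0[Y:Y+H,X:X+W]).max(2).__gt__(45).sum(),end=" ")
print();print(arm.observe()["position"])
E
```

```text
near 0.5 (np.int64(284), np.int64(184)) now [41 40 40] before [109 109 116]
near 0.8 (np.int64(282), np.int64(180)) now [50 50 51] before [107 108 112]
near 1 (np.int64(280), np.int64(177)) now [42 44 43] before [172 171 181]
far 0.5 (np.int64(292), np.int64(184)) now [80 79 84] before [42 40 41]
far 0.8 (np.int64(295), np.int64(180)) now [83 82 88] before [67 65 68]
far 1 (np.int64(297), np.int64(177)) now [80 77 78] before [84 82 82]
[((276, 175, 9, 10), 36.5), ((288, 181, 7, 9), 12.0), ((270, 194, 6, 4), 5.0), ((290, 174, 7, 5), 3.5)]
134 296 298 | 137 291 298 | 140 286 303 | 143 286 303 | 146 286 303 | 149 286 303 | 152 286 302 | 155 286 302 | 158 286 301 | 161 286 302 | 164 288 298 | 167 285 301 | 170 285 294 | 
[array([302.5148, 171.2554]), array([294.9903, 175.0796]), array([284.3778, 171.5499])]
disc -33.23260252520921
calliper 400 brush 66 tape 0 hexkey 0 tin 0 marker 0 
[0.371  0.0059 0.259 ]
```

```bash
python3 -c "
from cell import arm
print(arm.sign_off())"
```

```text
the job is handed in; nothing more can be done
None
```

I handed the job in at about 41 s: the rail is on its marks, the ball bar is on the long marks about 1 mm off (after one 4 mm correction), the disc is within 0.1° of where it started, and the toggle is over to the far side. One possible problem: the fingers read about 60 N at the wrist for a moment as they pushed the toggle. That is under the 120 N wrist limit, but I couldn't rule out that the 40 N limit for the arm or gripper body was passed.

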